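# Complete the capacitor bank and set the scribing edge

## Task

Complete the capacitor bank: put a spare can upright into every empty pocket of the black carrier, leaving the cans already fitted where they are and any spares you do not need on the bench. Only then slide the flanged washer (hub up) down the centre post until it rests on the cans, and the collar down after it until it rests on the hub. Also lay the steel straightedge flat on the bench, flush against the carrier's front edge (the long side towards the robot) and about centred on it, ready for scribing the mounting line, without disturbing the other things on the bench.

Things in the scene. Friction and masses are not known exactly. Their poses are not given: they have to be found in the camera images.
- carrier: black carrier fixed on the bench: block 152 (x) by 172 (y) by 18 mm high, six pockets round an upright steel post (10 mm diameter, tip 100 mm above the bench, foot 22 mm wide and 22 mm high). Origin on the bench under the post, mid-block; x points away from the robot, within 20 degrees. Front edge: the long face at x = -76 mm. Tops of seated cans are 53 mm above the bench
- pocket0 (a point): pocket 0 of the carrier: round, 37 mm diameter, 13 mm deep, 60 mm from the post at 30 degrees from the carrier's x towards its y; the point is the centre of its floor, 5 mm above the bench; a brass pad shows on the floor when it is empty
- pocket1 (a point): pocket 1 of the carrier: round, 37 mm diameter, 13 mm deep, 60 mm from the post at 90 degrees from the carrier's x towards its y; the point is the centre of its floor, 5 mm above the bench; a brass pad shows on the floor when it is empty
- pocket2 (a point): pocket 2 of the carrier: round, 37 mm diameter, 13 mm deep, 60 mm from the post at 150 degrees from the carrier's x towards its y; the point is the centre of its floor, 5 mm above the bench; a brass pad shows on the floor when it is empty
- pocket3 (a point): pocket 3 of the carrier: round, 37 mm diameter, 13 mm deep, 60 mm from the post at 210 degrees from the carrier's x towards its y; the point is the centre of its floor, 5 mm above the bench; a brass pad shows on the floor when it is empty
- pocket4 (a point): pocket 4 of the carrier: round, 37 mm diameter, 13 mm deep, 60 mm from the post at 270 degrees from the carrier's x towards its y; the point is the centre of its floor, 5 mm above the bench; a brass pad shows on the floor when it is empty
- pocket5 (a point): pocket 5 of the carrier: round, 37 mm diameter, 13 mm deep, 60 mm from the post at 330 degrees from the carrier's x towards its y; the point is the centre of its floor, 5 mm above the bench; a brass pad shows on the floor when it is empty
- fitted0_mid (a point): can already fitted in pocket 0 (absent in some starts: that pocket is then empty): plain aluminium can with grey sleeve, 32 mm diameter, 48 mm tall; the point is its centre, half-way up, z along its axis
- fitted1_mid (a point): can already fitted in pocket 1 (absent in some starts: that pocket is then empty): plain aluminium can with grey sleeve, 32 mm diameter, 48 mm tall; the point is its centre, half-way up, z along its axis
- fitted2_mid (a point): can already fitted in pocket 2 (absent in some starts: that pocket is then empty): plain aluminium can with grey sleeve, 32 mm diameter, 48 mm tall; the point is its centre, half-way up, z along its axis
- fitted3_mid (a point): can already fitted in pocket 3 (absent in some starts: that pocket is then empty): plain aluminium can with grey sleeve, 32 mm diameter, 48 mm tall; the point is its centre, half-way up, z along its axis
- fitted4_mid (a point): can already fitted in pocket 4 (absent in some starts: that pocket is then empty): plain aluminium can with grey sleeve, 32 mm diameter, 48 mm tall; the point is its centre, half-way up, z along its axis
- fitted5_mid (a point): can already fitted in pocket 5 (absent in some starts: that pocket is then empty): plain aluminium can with grey sleeve, 32 mm diameter, 48 mm tall; the point is its centre, half-way up, z along its axis
- spare0_mid (a point): spare can standing on the bench to the left of the carrier: plain aluminium can with grey sleeve, 32 mm diameter, 48 mm tall; the point is its centre, half-way up, z along its axis
- spare1_mid (a point): spare can standing on the bench to the left of the carrier: plain aluminium can with grey sleeve, 32 mm diameter, 48 mm tall; the point is its centre, half-way up, z along its axis
- spare2_mid (a point): spare can standing on the bench to the left of the carrier: plain aluminium can with grey sleeve, 32 mm diameter, 48 mm tall; the point is its centre, half-way up, z along its axis
- spare3_mid (a point): spare can standing on the bench to the left of the carrier: plain aluminium can with grey sleeve, 32 mm diameter, 48 mm tall; the point is its centre, half-way up, z along its axis
- spare4_mid (a point): spare can standing on the bench to the left of the carrier: plain aluminium can with grey sleeve, 32 mm diameter, 48 mm tall; the point is its centre, half-way up, z along its axis
- slim_can_mid (a point): a thinner, taller can of another type, 22 mm diameter, 66 mm tall, standing near the spares; does not belong in the carrier; the point is its centre
- washer_mid (a point): flanged clamp washer of plain aluminium lying hub up on the bench: a flange 108 mm diameter and 5 mm thick with a hub 28 mm diameter rising 24 mm above it (29 mm in all), a 14 mm bore right through; the point is on the axis, 17 mm above its underside, z up. Fully home its flange rests on the tops of the cans
- collar_mid (a point): dark steel collar: a ring 32 mm outer diameter, 14 mm bore, 24 mm tall, standing on the bench; the point is its centre, 12 mm above its underside, z along its axis. Fully home it rests on top of the washer's hub
- straightedge_mid (a point): steel straightedge lying flat: bar 200 mm long (y), 30 wide (x), 8 thick; on its middle a wooden grip block 36 mm along y, 16 across, from 8 to 38 mm above the bar's underside, best gripped across its 36 mm so that no finger stands beside the long edges. The point is the block's centre, 23 mm above the underside, 15 mm from each long edge; both edges are alike
- screwdriver: screwdriver, a bystander on the bench
- solder_reel: reel of solder, 52 mm diameter, 40 mm tall, a bystander on the bench
Not all that is in view belongs to the job. Of the things shaped like the part that bears collar_mid, the dark steel one is meant.

How it is judged:
By the outcome, as a careful person would: the job done as asked, in the order asked, and still so for the second after the job is handed in, with the robot touching nothing.
Of fitted0, fitted1, fitted2, fitted3, fitted4, fitted5 only 1 to 3 are there at a start; the rules pass over those that are not, and their reading is None.
At some moment in a run one of straightedge, collar, washer may be knocked a few centimetres aside while the robot is not near it.
It also fails if it takes over 208 s, if anything falls off the work surface, if the arm or the gripper's body presses on something with over 40 N, if the wrist force passes 120 N, or if a joint passes its speed limit or range.

## Robot

A 7-joint arm with a two-finger parallel gripper is mounted at the origin on the work surface. World frame = base frame: x ahead of the robot, y to its left, z up, the work surface at z = 0. Lengths are in m, angles in rad, forces in N, time in s.
With the tool pointing down it reaches from about 0.375 to 0.925 m from the base axis. Payload 3.1 kg.
Tool frame: the origin (TCP) lies between the finger pads; the fingertips stand 19 mm ahead of it and the grasp point (between the pads) is the TCP; z points along the fingers, y is the direction in which the jaws open and shut (so a half turn about z gives the same grasp; the last joint's range is limited). The gripper opens to 85 mm and grips with 20 to 120 N. Pads are 22 mm wide; open, the fingers measure 114 mm over their backs; the gripper's body (76 mm by 85 mm) begins 54 mm behind the grasp point. The pads swing forward as they close: fully open they stand 13 mm farther back than shut.
Start: joints at [1.096, 0.383, 0.044, 1.598, -0.018, 1.161, -0.05], TCP at [0.239, -0.604, 0.22] pointing down, gripper open.
Joint ranges: [-2.61, 2.61], [-0.41, 2.15], [-1.48, 1.57], [0, 2.5], [-1.57, 4.71], [0.05, 1.97], [-2.85, 2.85]. Speed limits (rad/s): [2.79, 2.79, 3.14, 3.14, 3.14, 3.14, 3.14].

## Interface

Orientations are given as a unit quaternion [x, y, z, w].
In Python, from bench import move_ptp, movel, move_j, move_gripper, pause, inverse_kinematics, read_camera, camera_params, MotionError, sign_off, look_for, tip_of, read_time_s, read_qpos, read_joint_vel, read_effort, read_eef_pos, read_tcp_rot, read_ft_force, read_ft_torque, read_finger_gap gives the robot as it stands. Calls block until the motion is done:
- move_ptp(position, orientation): joint-space move of the TCP to a pose.
- movel(position, orientation=None, speed=0.15): straight line of the TCP; orientation=None keeps the orientation; speed is the mean speed in m/s.
- move_j(angles): joint-space move.
- move_gripper(opening, effort=None): finger opening in m; effort is the grip in N (None keeps the last); returns when the fingers have stopped.
- pause(seconds).
- inverse_kinematics(position, orientation): joint angles nearest the present ones, or None.
- read_camera(name): name is "scene" or "top" or "wrist"; returns the picture (420x560x3 uint8, red, green, blue); there is no depth.
- camera_params(name): a dict with "K" (3x3 intrinsics, pixels), "camera_from_world" (4x4, takes a point from world to camera coordinates). Camera axes: x right, y down, z forward; pixel columns grow to the right and rows downward; lengths in m; the calibration is good to about 2 mm. A picture is of the moment at which its call begins: read the wrist's pose just before it. camera_params takes no time and is no camera call; for the wrist camera it gives the pose at the moment of the call.
A pose or a line that the arm cannot do raises MotionError and nothing moves.
- sign_off(): hands the job in, once; it reports no verdict.
Trained networks look in the newest picture that a camera, given by its name, has taken for a name from the list of things; names that differ only in an ending like _2 or _b are one class to them, and where a whole thing is asked for, a point or a joint stands for the part that bears it (a point fixed in the world has none). Each returns a list of dicts, best first, with "confidence" (0 to 1); they miss things now and then, are a little off and sometimes report something else, mostly with a low value. They report only what shows in the picture. A call takes as long as a camera call. They do not tell look-alikes from the thing itself.
- look_for(camera, name): "at" ([column, row] in pixels, amid what is visible of it).
- tip_of(camera, name): "at" ([column, row] in pixels: a listed point, or the origin of a listed thing).
Readings, each from a call of its own:
- read_time_s(): time.
- read_qpos(): joint angles.
- read_joint_vel(): joint speeds.
- read_effort(): joint torques, N m.
- read_eef_pos(): TCP position.
- read_tcp_rot(): TCP orientation.
- read_ft_force(): force on the tool from outside, world axes, zero at the start.
- read_ft_torque(): the same for the moment, N m.
- read_finger_gap(): finger opening in m.
Only numpy, scipy, OpenCV 4.12 (cv2) and the standard library are available. Lean on these libraries where they do the work, as an engineer would, in place of code of your own. Each camera call takes 0.05 s, during which the arm holds its last target. There are 200 camera calls.

## Working session

There is one attempt and no reset: what is moved stays moved. The work goes in short steps, each a Python script; the robot and the scene stay as the last script left them, time stands still between calls to the robot, and variables do not carry over. Pictures are saved under pics/ and viewed, about 12 in all and at most 16, crops included, and the job is handed in when it is done.

```bash
ls; mkdir -p pics
python3 - <<'E'
from bench import *
import cv2,numpy as np
for c in ["scene","top"]:
    im=read_camera(c); cv2.imwrite(f"pics/{c}0.png",cv2.resize(im[:,:,::-1],(800,600),interpolation=cv2.INTER_CUBIC))
    p=camera_params(c); print(c,np.round(p["K"],1).tolist(),np.round(p["camera_from_world"],3).tolist())
print(read_tcp_rot(),read_eef_pos(),read_time_s())
E
```

```text
pics
scene [[501.7, 0.0, 278.1], [0.0, 501.7, 205.8], [0.0, 0.0, 1.0]] [[-0.458, 0.889, 0.018, 0.29], [0.641, 0.344, -0.686, -0.301], [-0.616, -0.303, -0.727, 1.531], [0.0, 0.0, 0.0, 1.0]]
top [[429.3, 0.0, 284.1], [0.0, 429.3, 209.1], [0.0, 0.0, 1.0]] [[0.01, -1.0, 0.021, -0.05], [-0.983, -0.013, -0.182, 0.563], [0.182, -0.019, -0.983, 1.051], [0.0, 0.0, 0.0, 1.0]]
[ 9.82300465e-01  1.87307984e-01 -3.04143210e-04 -1.19307450e-03] [ 0.23879783 -0.6035747   0.21895931] 0.1
```

View pics/top0.png

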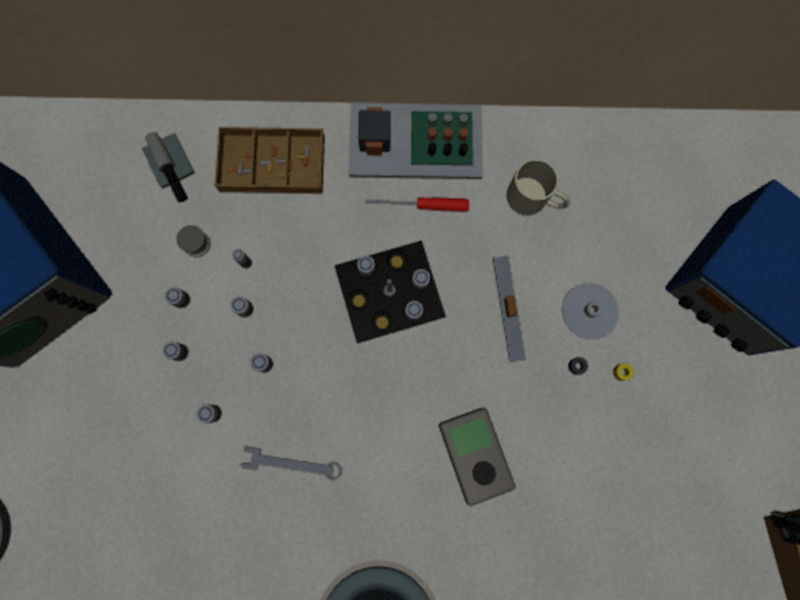

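View pics/scene0.png

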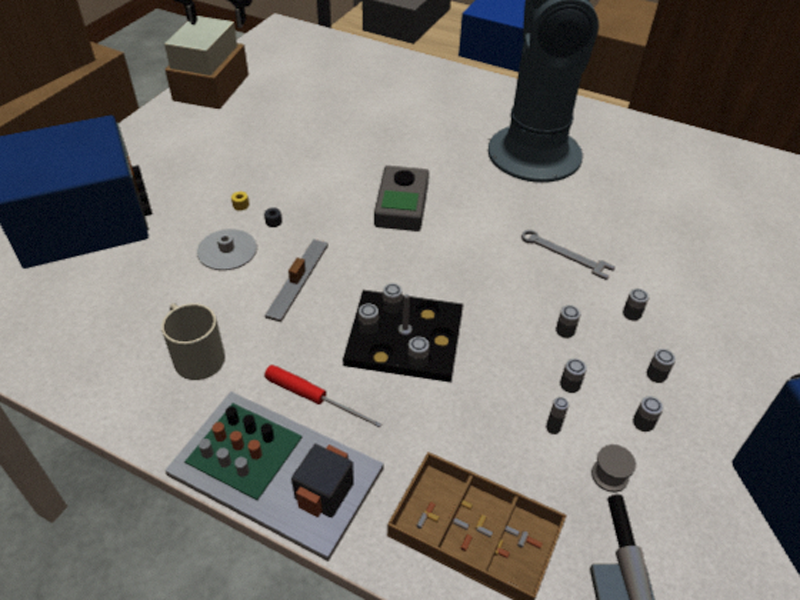

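```bash
cat > h.py <<'E'
from bench import *
import cv2,numpy as np
def ray(cam,uv,z,p=None):
    p=p or camera_params(cam); K=np.array(p["K"]);T=np.array(p["camera_from_world"])
    R,t=T[:3,:3],T[:3,3]; c=-R.T@t
    d=R.T@np.linalg.solve(K,[uv[0],uv[1],1.]); return c+d*(z-c[2])/d[2]
def quat(a):  # tool down, jaw (tool y) direction at angle a from world x
    # tool x = (sin a,-cos a), y=(cos a,sin a), z=-1
    from scipy.spatial.transform import Rotation as R
    y=np.array([np.cos(a),np.sin(a),0]); z=np.array([0,0,-1.]); x=np.cross(y,z)
    return R.from_matrix(np.c_[x,y,z]).as_quat()
E
python3 - <<'E'
from h import *
Z={"carrier":0,"straightedge_mid":.023,"collar_mid":.012,"washer_mid":.017,"slim_can_mid":.033,"solder_reel":.02,"screwdriver":.01}
for i in range(6): Z[f"pocket{i}"]=.005
Z["fitted0_mid"]=.029;Z["spare0_mid"]=.024
for c in ["top","scene"]:
  read_camera(c)
  for n,z in Z.items():
    for d in tip_of(c,n)[:9]:
      if d["confidence"]>.3: print(c,n,round(d["confidence"],2),np.round(d["at"],0),np.round(ray(c,d["at"],z)[:2],3))
E
```

```text
top carrier 0.92 [273. 206.] [ 0.583 -0.014]
top straightedge_mid 0.56 [360. 215.] [ 0.555 -0.245]
top collar_mid 0.71 [437. 261.] [ 0.439 -0.446]
top collar_mid 0.45 [407. 255.] [ 0.454 -0.369]
top collar_mid 0.41 [167. 213.] [0.557 0.265]
top washer_mid 0.6 [414. 217.] [ 0.555 -0.391]
top washer_mid 0.31 [121. 248.] [0.463 0.378]
top slim_can_mid 0.62 [171. 178.] [0.646 0.256]
top slim_can_mid 0.57 [183. 254.] [0.447 0.212]
top solder_reel 0.73 [137. 167.] [0.678 0.35 ]
top solder_reel 0.47 [184. 253.] [0.45  0.214]
top screwdriver 0.72 [292. 144.] [ 0.753 -0.065]
top pocket0 0.98 [287. 220.] [ 0.543 -0.052]
top pocket0 0.93 [278. 178.] [ 0.659 -0.027]
top pocket0 0.88 [297. 197.] [ 0.605 -0.078]
top pocket0 0.76 [254. 207.] [0.577 0.036]
top pocket0 0.72 [267. 225.] [0.528 0.   ]
top pocket0 0.63 [257. 191.] [0.622 0.029]
top pocket1 0.98 [287. 220.] [ 0.543 -0.052]
top pocket1 0.93 [278. 178.] [ 0.659 -0.027]
top pocket1 0.88 [297. 197.] [ 0.605 -0.078]
top pocket1 0.76 [254. 207.] [0.577 0.036]
top pocket1 0.72 [267. 225.] [0.528 0.   ]
top pocket1 0.63 [257. 191.] [0.622 0.029]
[... 2806 characters left out ...]
cene pocket4 0.9 [301. 219.] [0.524 0.004]
scene pocket4 0.85 [310. 238.] [0.567 0.048]
scene pocket4 0.84 [276. 215.] [ 0.539 -0.054]
scene pocket4 0.75 [295. 258.] [0.634 0.042]
scene pocket4 0.66 [255. 230.] [ 0.604 -0.076]
scene pocket5 0.91 [266. 250.] [ 0.645 -0.026]
scene pocket5 0.9 [301. 219.] [0.524 0.004]
scene pocket5 0.85 [310. 238.] [0.567 0.048]
scene pocket5 0.84 [276. 215.] [ 0.539 -0.054]
scene pocket5 0.75 [295. 258.] [0.634 0.042]
scene pocket5 0.66 [255. 230.] [ 0.604 -0.076]
scene fitted0_mid 0.54 [289. 247.] [0.631 0.025]
scene fitted0_mid 0.49 [257. 230.] [ 0.621 -0.061]
scene fitted0_mid 0.39 [157. 171.] [ 0.569 -0.38 ]
scene spare0_mid 0.86 [454. 289.] [0.566 0.378]
```

The top view shows fitted cans at about (366,265), (421,278) and (414,310), and empty pockets at (397,262), (359,300) and (382,322). There are five spares on the left, with the slim can at (242,258). The dark collar is at (578,366) and the yellow one at (624,371). Next is a close look from the wrist camera.

```bash
python3 - <<'E'
from h import *
t0=read_time_s()
for k,(p,names) in enumerate([((.53,-.013,.33),["carrier","fitted0_mid"]+[f"pocket{0}"]),((.50,.28,.36),["spare0_mid","slim_can_mid"])]):
    move_ptp(p,quat(np.pi/2)); pause(.2)
    P=camera_params("wrist"); im=read_camera("wrist"); cv2.imwrite(f"pics/w{k}.png",im[:,:,::-1])
    T=np.array(P["camera_from_world"]); print(read_time_s()-t0,read_eef_pos(),"cam",-T[:3,:3].T@T[:3,3],np.round(read_qpos(),2))
    np.save(f"w{k}.npy",T)
    for n in names:
        z={"carrier":0,"pocket0":.005,"fitted0_mid":.029,"spare0_mid":.024,"slim_can_mid":.033}[n]
        for d in tip_of("wrist",n):
            if d["confidence"]>.25: print(n,round(d["confidence"],2),np.round(d["at"],0),np.round(ray("wrist",d["at"],z,P)[:2],4))
print(np.array(P["K"]))
E
python3 -c "
import cv2,numpy as np
cv2.imwrite('pics/w01.png',np.vstack([cv2.resize(cv2.imread(f'pics/w{k}.png'),(400,300)) for k in (0,1)]))"
```

```text
2.625 [ 0.53003011 -0.01364197  0.32986303] cam [ 0.44913078 -0.01491322  0.48332744] [ 0.62  0.13 -0.72  1.72  0.09  1.33  1.45]
carrier 0.81 [287. 205.] [ 0.5888 -0.0098]
fitted0_mid 0.7 [311. 235.] [0.6294 0.0274]
fitted0_mid 0.44 [446. 116.] [0.4533 0.2095]
pocket0 0.94 [310. 231.] [0.6321 0.0293]
pocket0 0.91 [274. 239.] [ 0.6453 -0.0305]
pocket0 0.86 [257. 180.] [ 0.5465 -0.0556]
pocket0 0.84 [293. 162.] [ 5.194e-01 -2.000e-04]
pocket0 0.84 [246. 214.] [ 0.6024 -0.075 ]
pocket0 0.56 [319. 195.] [0.571  0.0418]
4.1583 [0.50086704 0.2782844  0.35972426] cam [0.42019071 0.27714818 0.51313035] [ 0.23  0.27 -0.97  1.57  0.22  1.42  0.81]
spare0_mid 0.93 [345. 206.] [0.5639 0.3763]
slim_can_mid 0.61 [138. 246.] [0.6295 0.0335]
slim_can_mid 0.59 [273. 251.] [0.6388 0.2583]
[[312.74386758   0.         283.15731475]
 [  0.         312.74386758 217.01565192]
 [  0.           0.           1.        ]]
```

View pics/w01.png

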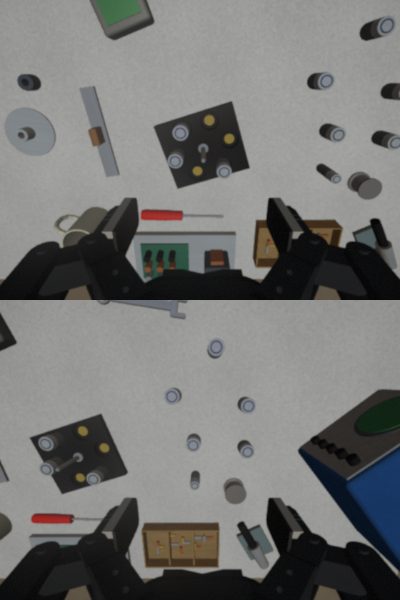

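The wrist views agree with the overhead ones: carrier in the middle, and five spares plus the slim can nearest the reel. Next I fit the carrier pose from the brass pads in all the pictures, and the can tops from the spare views.

```bash
cat >> h.py <<'E'
def brass(im,P,cam,C=(.585,-.013),r=.1):
    h=cv2.cvtColor(im,cv2.COLOR_RGB2HSV); m=cv2.inRange(h,(10,110,60),(35,255,255))
    n,l,s,c=cv2.connectedComponentsWithStats(m); out=[]
    for i in range(1,n):
        p=ray(cam,c[i],.005,P)
        if s[i,4]>15 and np.hypot(p[0]-C[0],p[1]-C[1])<r: out.append((p[:2],s[i,4]))
    return out
def project(P,X):
    T=np.array(P["camera_from_world"]);q=T[:3,:3]@X+T[:3,3];q=np.array(P["K"])@q;return q[:2]/q[2]
def fit(pts,init=(.585,-.013,.28)):
    from scipy.optimize import least_squares
    A=np.radians([30,90,150,210,270,330])
    def pk(v): return np.c_[v[0]+.06*np.cos(A+v[2]),v[1]+.06*np.sin(A+v[2])]
    pts=np.array(pts)
    f=lambda v:(np.linalg.norm(pts[:,None]-pk(v)[None],axis=2).min(1))
    r=least_squares(f,init,loss="soft_l1",f_scale=.003); return r.x,f(r.x),pk(r.x)
def circles(im,P,cam,z,rad,R0=.55,dp=1):
    # rings of world radius rad at height z: list of world xy
    g=cv2.cvtColor(im,cv2.COLOR_RGB2GRAY)
    return g
E
python3 - <<'E'
from h import *
allp=[]
K={"top":None,"scene":None}
for n in ["w0","w1","top","scene"]:
    if n[0]=="w": im=cv2.imread(f"pics/{n}.png")[:,:,::-1]; P={"K":camera_params("wrist")["K"],"camera_from_world":np.load(n+".npy")}; cam="wrist"
    else: im=read_camera(n); P=camera_params(n); cam=n; cv2.imwrite(f"pics/{n}1.png",im[:,:,::-1])
    b=brass(im.copy(),P,cam); pts=[p for p,_ in b]
    print(n,[(np.round(p,4).tolist(),int(a)) for p,a in b])
    if len(pts)>=2: v,e,pk=fit(pts); print("  ",np.round(v,4),np.round(e,4))
    if n!="w1": allp+=pts
v,e,pk=fit(allp); print(v,np.round(e,4)); print(np.round(pk,4))
E
```

```text
w0 [([0.5281, -0.0008], 169), ([0.5689, 0.0434], 179), ([0.6453, -0.0271], 146)]
   [ 0.5867 -0.0139  0.3023] [0.0001 0.     0.    ]
w1 [([0.5282, -0.001], 152), ([0.5689, 0.0431], 143), ([0.6452, -0.0277], 124)]
   [ 0.5867 -0.0143  0.3002] [0.     0.0001 0.0001]
top [([0.6451, -0.0258], 55), ([0.5688, 0.0446], 61), ([0.5277, 0.0005], 61)]
   [ 0.5865 -0.0126  0.3021] [0.0001 0.0002 0.0003]
scene [([0.5267, 0.0013], 51), ([0.5683, 0.0458], 60), ([0.6447, -0.0252], 67)]
   [ 0.5858 -0.0118  0.3003] [0.0006 0.0003 0.0004]
[ 0.58634589 -0.01280443  0.30163896] [0.0012 0.0012 0.0012 0.0003 0.0003 0.0002 0.0014 0.0013 0.0008]
[[ 6.270e-01  3.130e-02]
 [ 5.685e-01  4.450e-02]
 [ 5.278e-01  4.000e-04]
 [ 5.456e-01 -5.690e-02]
 [ 6.042e-01 -7.010e-02]
 [ 6.449e-01 -2.600e-02]]
```

```bash
cat >> h.py <<'E'
CAR=np.array([.5863,-.0131]);YAW=.3015
def pocket(i): a=YAW+np.radians(30+60*i); return CAR+.06*np.array([np.cos(a),np.sin(a)]),a
def best(p,a):
    """of the two half-turn-equivalent grasps, the one with the smaller wrist motion"""
    c=[]
    for k in (0,np.pi,-np.pi):
        q=quat(a+k); j=inverse_kinematics(p,q)
        if j is not None: c.append((np.abs(np.array(j)-read_qpos()).max(),q))
    return min(c,key=lambda t:t[0])[1]
def wrist(tag):
    pause(.15); P=camera_params("wrist"); im=read_camera("wrist").copy(); cv2.imwrite(f"pics/{tag}.png",im[:,:,::-1]); return im,P
def insert(x,y,ztop,zend,q,step=.003,fmax=12):
    f0=read_ft_force()[2]; z=ztop
    while z>zend+1e-6:
        z=max(z-step,zend); movel((x,y,z),q,speed=.05); f=read_ft_force()-0
        if f[2]-f0>fmax: print("contact",round(z,4),np.round(f,1)); return z,False
    return z,True
E
python3 - <<'E'
from h import *
im=cv2.imread("pics/w1.png")[:,:,::-1]; P={"K":camera_params("wrist")["K"],"camera_from_world":np.load("w1.npy")}
g=cv2.cvtColor(im.copy(),cv2.COLOR_RGB2GRAY)
for u in [(302,64),(242,133),(346,146),(270,197),(344,207)]:
    x,y=np.array(u)-22; c=cv2.HoughCircles(cv2.resize(g[y:y+44,x:x+44],None,fx=4,fy=4,interpolation=cv2.INTER_CUBIC),cv2.HOUGH_GRADIENT,1,200,param1=80,param2=10,minRadius=36,maxRadius=50)
    if c is None: print(u,None); continue
    c=c[0,0]; w=np.array([x+c[0]/4-.4,y+c[1]/4-.4]); print(u,w.round(1),round(c[2]/4,1),ray("wrist",u,.048,P)[:2].round(4),ray("wrist",w,.048,P)[:2].round(4))
E
```

```text
(302, 64) [300.7  70. ] 11.2 [0.3568 0.3021] [0.3641 0.3005]
(242, 133) [242.7 133.7] 11.1 [0.4465 0.2172] [0.4475 0.2182]
(346, 146) [343.  145.5] 10.4 [0.4654 0.3679] [0.4646 0.3634]
(270, 197) [270.7 196.5] 9.6 [0.5416 0.2558] [0.5408 0.257 ]
(344, 207) [341.5 205.2] 9.4 [0.558  0.3702] [0.5551 0.3662]
```

```bash
cat >> h.py <<'E'
GZ=.036
def can(s,i,n):
    (px,py),a=pocket(i); x,y=s; t=read_time_s()
    move_gripper(.065)
    q=best((x,y,.15),a+np.pi/2); move_ptp((x,y,.15),q); movel((x,y,GZ),q,speed=.15)
    move_gripper(.02,20); move_gripper(.06)
    q=best((x,y,GZ),a); move_ptp((x,y,GZ),q); move_gripper(.02,40); print("gap",read_finger_gap())
    movel((x,y,.14),q,speed=.2)
    q=best((px,py,.14),a); move_ptp((px,py,.14),q); movel((px,py,GZ+.020),q,speed=.15)
    print("eef",read_eef_pos(),read_ft_force())
    z,ok=insert(px,py,GZ+.020,GZ+.0055,q)
    print("can",n,ok,z,read_ft_force().round(1),"gap",read_finger_gap())
    if ok:
        move_gripper(.048); movel((px,py,.15),q,speed=.2)
    print("dt",read_time_s()-t,read_time_s()); return ok
E
python3 - <<'E'
from h import *
can((.4475,.218),1,0)
wrist("c0")
E
```

```text
gap 0.0198154004071124
eef [0.56886602 0.04528634 0.05664361] [ 0.53164561  0.27916704 -0.06516005]
can 0 True 0.041499999999999995 [ 0.3 -0.1  0.7] gap 0.020286371796585944
dt 9.616700000000002 15.675
```

View pics/c0.png

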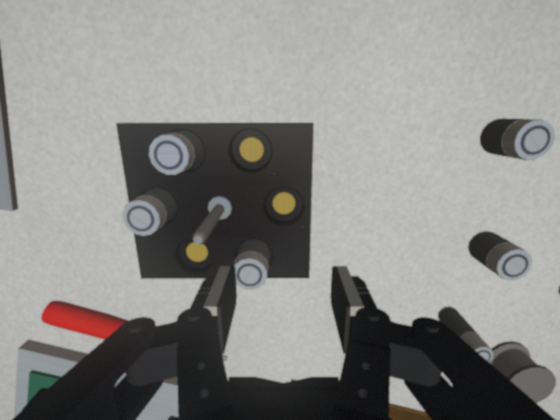

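The pocket is still empty: the fingers closed to 20 mm on nothing. I need to find where that can is now.

Run:
```python
from h import *
P=camera_params("wrist")
for u in [(535,138),(513,263),(484,353)]: print(ray("wrist",u,.048 if u[0]!=484 else .066,P)[:2])
move_ptp((.42,.26,.25),quat(np.pi/2)); im,P=wrist("s1"); np.save("s1.npy",np.array(P["camera_from_world"]))
print(read_time_s(),read_eef_pos())
```

```text
[0.44803211 0.21383088]
[0.54994646 0.25345569]
[0.63540599 0.25863466]
17.1583 [0.42098943 0.25847661 0.24939441]
```

View pics/s1.png

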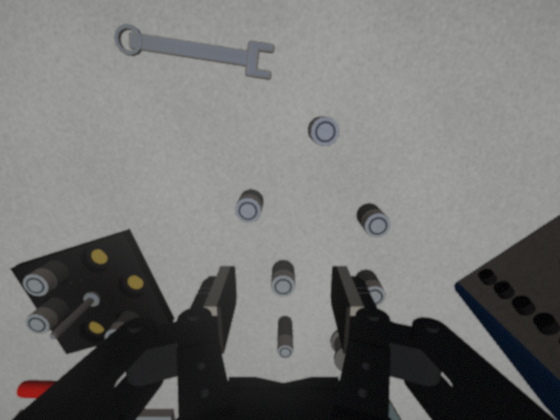

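```bash
python3 - <<'E'
from h import *
P={"K":camera_params("wrist")["K"],"camera_from_world":np.load("s1.npy")}
for u in [(248.5,209),(324,131),(376,222),(283,286)]: print(ray("wrist",u,.048,P)[:2].round(4))
a=pocket(1)[1]+np.pi/2
x,y=ray("wrist",(248.5,209),.048,P)[:2]
print(read_tcp_rot(), quat(a))
move_gripper(.065); print(read_finger_gap())
q=best((x,y,.15),a); move_ptp((x,y,.15),q); movel((x,y,GZ),q,speed=.15); print(read_eef_pos(),read_finger_gap(),read_tcp_rot(),q)
wrist("d0")
move_gripper(.025,20); print(read_finger_gap(),read_ft_force()); wrist("d1")
E
python3 -c "
import cv2,numpy as np
cv2.imwrite('pics/d01.png',np.hstack([cv2.resize(cv2.imread(f'pics/d{k}.png'),(400,300)) for k in (0,1)]))"
```

```text
[0.4472 0.2156]
[0.3583 0.3018]
[0.4641 0.3681]
[0.5509 0.2561]
[ 1.59286502e-03  9.99998502e-01  8.26144213e-05 -6.72848260e-04] [ 0.80528035 -0.59289422  0.          0.        ]
0.06497761930230314
[0.44793239 0.21629489 0.03673709] 0.06471111554474979 [5.92804143e-01 8.05346230e-01 7.82439013e-04 2.93754425e-04] [0.59289422 0.80528035 0.         0.        ]
0.024944166612521888 [3.49141895 1.06874613 5.35719829]
```

View pics/d01.png

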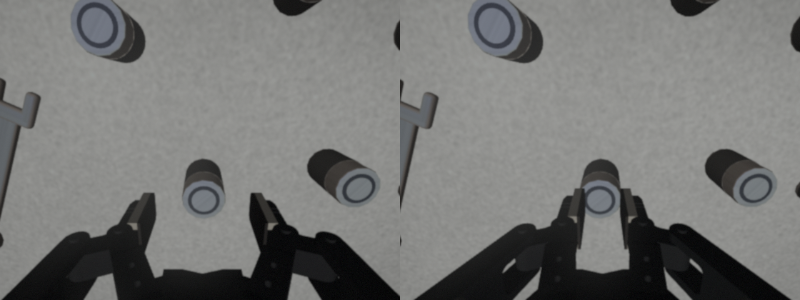

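Run:
```python
from h import *
P=camera_params("wrist"); e=read_eef_pos()
from scipy.spatial.transform import Rotation as R
Rm=R.from_quat(read_tcp_rot()).as_matrix()
im=cv2.imread("pics/d1.png")
for off,c in [((0,0,0),(0,0,255)),((0,.0125,0),(0,255,0)),((0,-.0125,0),(0,255,0)),((.011,0,0),(255,0,0)),((-.011,0,0),(255,255,0)),((0,0,.019),(255,0,255))]:
    u=project(P,e+Rm@np.array(off)); print(off,u.round(0)); cv2.circle(im,tuple(int(round(float(t))) for t in u),2,c,-1)
cv2.imwrite("pics/d1b.png",cv2.resize(im[200:420,120:440],None,fx=2.5,fy=2.5,interpolation=cv2.INTER_CUBIC))
print(read_ft_force(),read_ft_torque(),read_finger_gap(),e)
print(ray("wrist",(279,280),.048,P))
```

```text
(0, 0, 0) [284. 267.]
(0, 0.0125, 0) [307. 267.]
(0, -0.0125, 0) [261. 267.]
(0.011, 0, 0) [284. 249.]
(-0.011, 0, 0) [284. 285.]
(0, 0, 0.019) [284. 252.]
[2.62061871 0.82203678 5.60438019] [ 0.13192695 -0.78207681  0.0128779 ] 0.02485838112696722 [0.44988086 0.21683337 0.03741028]
[0.44781979 0.21416655 0.048     ]
```

View pics/d1b.png

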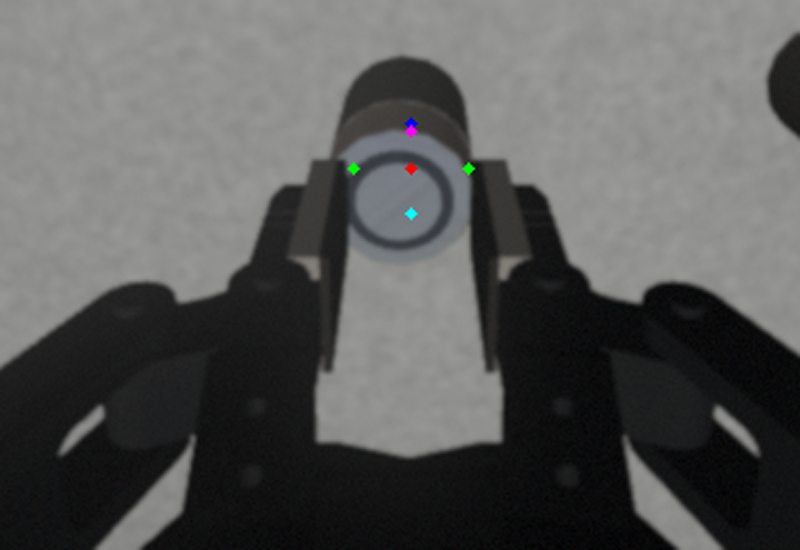

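```bash
python3 - <<'E'
from h import *
move_gripper(0.0,60); print(read_finger_gap(),read_ft_force(),read_eef_pos())
wrist("e0")
e=read_eef_pos(); movel((e[0],e[1],.10),speed=.1); print(read_finger_gap(),read_ft_force(),read_eef_pos()); wrist("e1"); print(read_time_s())
E
python3 -c "
import cv2,numpy as np
cv2.imwrite('pics/e01.png',np.hstack([cv2.resize(cv2.imread(f'pics/e{k}.png')[180:420,120:440],(400,300)) for k in (0,1)]))"
```

```text
-5.247160684833399e-06 [ 5.31091248  1.00391508 11.83527224] [0.4540325  0.21904113 0.03992341]
-0.00023715308396115605 [-0.34831616 -0.44307346 -0.35617733] [0.45314796 0.21839298 0.09925347]
21.8917
```

View pics/e01.png

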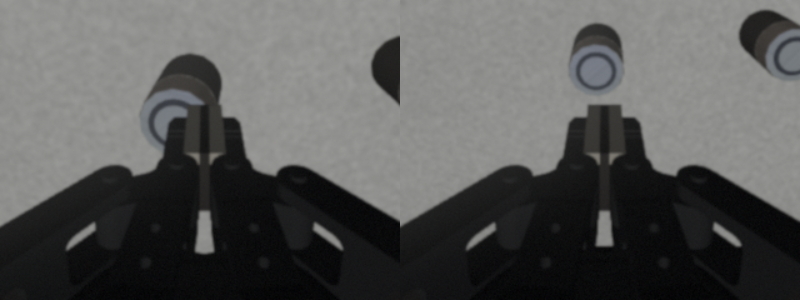

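The can appears to sit below the fingertips. I'll check the real fingertip height by touching the bench gently with the fingers shut.

Run:
```python
from h import *
from scipy.spatial.transform import Rotation as R
P=camera_params("wrist"); T=np.array(P["camera_from_world"]); K=np.array(P["K"])
Rm=R.from_quat(read_tcp_rot()).as_matrix(); e=read_eef_pos()
for uv,dep in [((283,264),.152),((283,264),.17)]:
    c=np.linalg.solve(K,[*uv,1.])*dep; w=T[:3,:3].T@(c-T[:3,3]); print("tool frame",Rm.T@(w-e))
print("cam in tool",Rm.T@(-T[:3,:3].T@T[:3,3]-e),"axis",Rm.T@T[2,:3])
x,y=.50,.16; q=read_tcp_rot()
move_ptp((x,y,.06),q); movel((x,y,.028),q,speed=.15)
pause(.2); f0=read_ft_force()[2]; z=.028
while z>-.012:
    z-=.003; movel((x,y,z),q,speed=.04); f=read_ft_force()[2]-f0
    if f>4: break
print("contact cmd z",z,f,read_eef_pos(),read_time_s())
movel((x,y,.1),q,speed=.2)
```

```text
tool frame [ 0.01018362 -0.00062703 -0.01640376]
tool frame [ 0.0019527  -0.00063961 -0.00016909]
cam in tool [ 0.07968917 -0.00052079 -0.15349653] axis [-3.14672472e-01 -2.01836981e-04  9.49200292e-01]
contact cmd z -0.013999999999999995 23.679428939778568 [ 0.50064826  0.16028916 -0.01095252] 26.3917
```

Contact came at a reported TCP z of about -0.011 instead of +0.019, so the real fingertips sit 30 mm higher than reported. The lateral position agrees with the images. I'll put that offset into the helpers and re-measure the cans.

```bash
cat >> h.py <<'E'
import bench as _b
OFF=np.array([0,0,.030])   # true grasp point = reported TCP + 30 mm up (measured by touch)
def move_ptp(p,q): return _b.move_ptp(np.array(p)-OFF,q)
def movel(p,q=None,speed=.15): return _b.movel(np.array(p)-OFF,q,speed=speed)
def inverse_kinematics(p,q): return _b.inverse_kinematics(np.array(p)-OFF,q)
def read_eef_pos(): return np.array(_b.read_eef_pos())+OFF
def ring(im,P,cam,guess,z,rad):
    """centre (world xy) of a circle of radius rad at height z near a guess"""
    u=project(P,np.array([*guess,z])); T=np.array(P["camera_from_world"]); dep=(T[:3,:3]@np.array([*guess,z])+T[:3,3])[2]
    r=P["K"][0][0]*rad/dep; h=int(r*2); x,y=(u-h).astype(int)
    g=cv2.cvtColor(im[max(y,0):y+2*h,max(x,0):x+2*h].copy(),cv2.COLOR_RGB2GRAY); x,y=max(x,0),max(y,0)
    c=cv2.HoughCircles(cv2.resize(g,None,fx=4,fy=4,interpolation=cv2.INTER_CUBIC),cv2.HOUGH_GRADIENT,1,800,param1=80,param2=10,minRadius=int(4*r*.85),maxRadius=int(4*r*1.1))
    if c is None: return None
    c=c[0,0]; w=np.array([x+c[0]/4-.4,y+c[1]/4-.4]); return ray(cam,w,z,P)[:2]
E
sed -i 's/move_gripper(.065)/move_gripper(.075)/; s/move_gripper(.02,20)/move_gripper(.0,20)/; s/move_gripper(.02,40)/move_gripper(.0,40)/' h.py
python3 - <<'E'
from h import *
move_gripper(.075)
move_ptp((.42,.25,.33),quat(np.pi/2)); im,P=wrist("s2")
for g in [(.447,.216),(.358,.301),(.464,.367),(.549,.2555)]: print(g,ring(im,P,"wrist",g,.048,.016))
s=ring(im,P,"wrist",(.447,.216),.048,.016)
if np.hypot(*(s-[.447,.216]))>.008: s=(.447,.216)
print(s); can(s,1,0); wrist("c1")
E
```

```text
(0.447, 0.216) [0.43867732 0.21761763]
(0.358, 0.301) [0.35753574 0.29974263]
(0.464, 0.367) [0.45690731 0.35853962]
(0.549, 0.2555) [0.53255862 0.25514674]
(0.447, 0.216)
gap 0.030716912666606054
eef [0.56856254 0.0456114  0.0562214 ] [ 0.2549339  -1.01787983 -0.30930705]
can 0 True 0.041499999999999995 [-1.1  5.3 -0.8] gap 0.030729414757601416
dt 9.274999999999999 38.4167
```

View pics/c1.png

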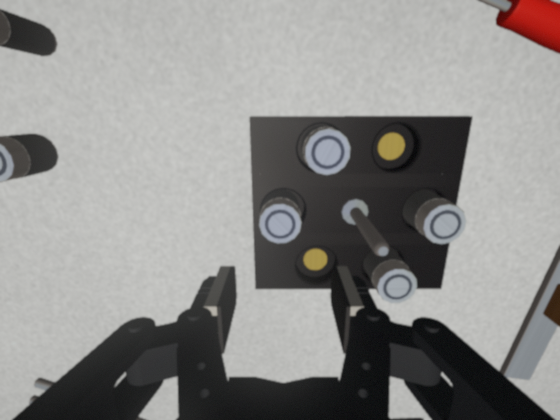

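The first can is seated: tops at (327,150), (280,222), (440,222) and (397,285), with two brass pads left. Next I do the other two cans.

```bash
sed -i 's/    print("eef",read_eef_pos(),read_ft_force())/    pause(.2); e=read_eef_pos(); px,py=np.array([px,py])+np.clip(np.array([px,py])-e[:2],-.003,.003); movel((px,py,GZ+.020),q,speed=.05); pause(.1); print("err",e[:2]-pocket(i)[0],read_eef_pos()[:2]-pocket(i)[0])/' h.py
python3 - <<'E'
from h import *
if can((.549,.255),5,1) and can((.464,.367),2,2): pass
move_ptp((.50,-.10,.30),quat(np.pi/2)); im,P=wrist("c2"); print(read_time_s())
for n,z in [("washer_mid",.017),("collar_mid",.012),("straightedge_mid",.023),("spare0_mid",.024)]:
    for d in tip_of("wrist",n):
        if d["confidence"]>.25: print(n,round(d["confidence"],2),np.round(d["at"]),ray("wrist",d["at"],z,P)[:2].round(4))
E
```

```text
gap 0.03077506363791732
err [0.00048942 0.00020579] [-0.00047024 -0.00034927]
can 1 True 0.041499999999999995 [ 6.2 -0.1 -0.2] gap 0.030956798812239655
dt 9.916599999999995 48.5333
gap 0.030850305287586356
err [8.24245729e-04 6.92170619e-05] [-0.00078428 -0.00017168]
can 2 True 0.041499999999999995 [-1.   0.6 -0.7] gap 0.03067798148859454
dt 10.925000000000004 59.4583
61.4583
washer_mid 0.56 [ 49. 200.] [ 0.5287 -0.4154]
washer_mid 0.5 [306. 255.] [ 0.6102 -0.0681]
collar_mid 0.86 [ 78. 141.] [ 0.4523 -0.3641]
collar_mid 0.55 [ 14. 130.] [ 0.4394 -0.4425]
straightedge_mid 0.7 [315. 212.] [ 0.5448 -0.0588]
straightedge_mid 0.57 [183. 220.] [ 0.5552 -0.2366]
```

View pics/c2.png

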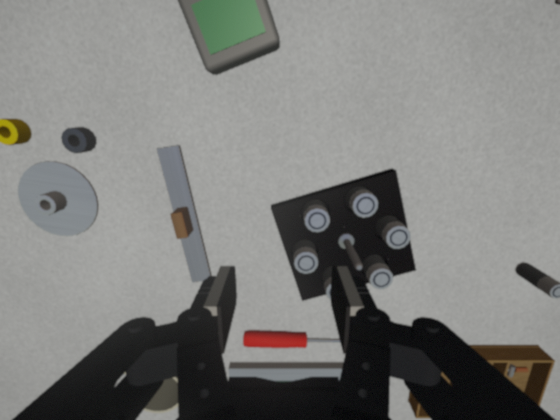

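All six pockets now appear filled. The washer at (58,198) looks shifted from its first estimate, so I go close and measure it there. I also check the post tip at (359,267).

Run:
```python
from h import *
P=camera_params("wrist"); print("post tip",ray("wrist",(359,267),.1,P), "foot",ray("wrist",(346,241),.022,P))
move_gripper(.07)
move_ptp((.53,-.405,.24),quat(np.pi/2)); im,P=wrist("m0"); np.save("m0.npy",np.array(P["camera_from_world"])); print(read_time_s(),read_eef_pos())
for n,z in [("washer_mid",.017),("collar_mid",.012)]:
    for d in tip_of("wrist",n):
        if d["confidence"]>.25: print(n,round(d["confidence"],2),np.round(d["at"]),ray("wrist",d["at"],z,P)[:2].round(4))
```

```text
post tip [ 0.58667424 -0.01399646  0.1       ] foot [ 0.58697848 -0.01408543  0.022     ]
63.4 [ 0.53131368 -0.40280717  0.24127839]
washer_mid 0.74 [273. 188.] [ 0.5318 -0.4157]
collar_mid 0.63 [321. 113.] [ 0.4506 -0.3632]
collar_mid 0.56 [246. 103.] [ 0.4402 -0.4439]
```

View pics/m0.png

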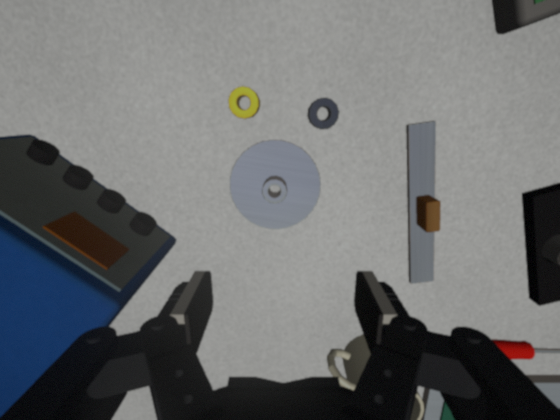

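```bash
cat >> h.py <<'E'
POST=np.array([.5865,-.0135])
def grab(x,y,gz,a,force,open_=.06):
    """squeeze across a+90deg to centre, then grip across a"""
    q=best((x,y,.12),a+np.pi/2); move_ptp((x,y,.12),q); movel((x,y,gz),q,speed=.12)
    move_gripper(.0,20); g=read_finger_gap(); move_gripper(open_)
    q=best((x,y,gz),a); move_ptp((x,y,gz),q); move_gripper(.0,force); print("gaps",g,read_finger_gap()); return q
def onto(z0,z1,a,xy):
    x,y=xy; q=best((x,y,z0),a); move_ptp((x,y,z0+.03),q); pause(.2); e=read_eef_pos()[:2]
    x,y=np.array(xy)+np.clip(np.array(xy)-e,-.003,.003); movel((x,y,z0),q,speed=.1); pause(.2)
    print("err",read_eef_pos()[:2]-xy); return x,y,q
E
python3 - <<'E'
from h import *
q=grab(.532,-.4155,.027,np.pi/2,60)
movel((.532,-.4155,.17),q,speed=.15); print(read_finger_gap(),read_ft_force())
x,y,q=onto(.135,0,np.pi/2,POST); wrist("m1")
print(insert(x,y,.135,.082,q,step=.004,fmax=8),read_ft_force(),read_finger_gap(),read_eef_pos(),read_time_s()); wrist("m2")
E
python3 -c "
import cv2,numpy as np
cv2.imwrite('pics/m12.png',np.hstack([cv2.resize(cv2.imread(f'pics/m{k}.png'),(400,300)) for k in (1,2)]))"
```

```text
gaps 0.02703001398653807 0.025503075544336756
0.025442141213669483 [ 0.19592988  0.2980024  -2.29543539]
err [0.00056743 0.00185094]
(0.082, True) [ 1.1646204  -0.82425856 -1.86454485] 0.025456971743778957 [ 0.58630625 -0.01160722  0.08199161] 75.4167
```

View pics/m12.png

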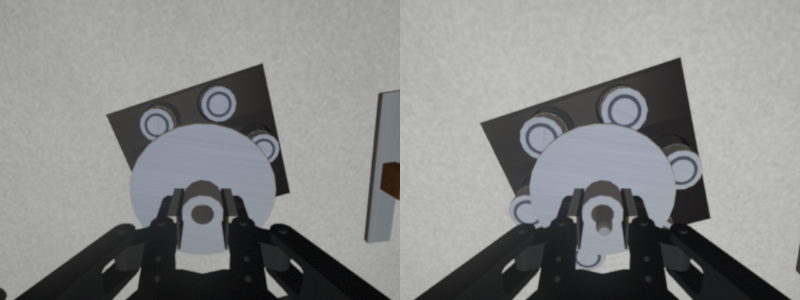

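The washer is over the post, which shows inside the bore. I set it down, then fetch the collar after a fresh close look.

```bash
python3 - <<'E'
from h import *
e=read_eef_pos(); q=read_tcp_rot()
print(insert(POST[0],e[1],.082,.0795,q,step=.0015,fmax=8),read_ft_force())
move_gripper(.045); movel((e[0],e[1],.17),q,speed=.15)
im,P=wrist("m3")
move_gripper(.07); move_ptp((.47,-.34,.22),quat(np.pi/2)); im,P=wrist("k0")
for n,z in [("collar_mid",.012),("straightedge_mid",.023)]:
    for d in tip_of("wrist",n):
        if d["confidence"]>.25: print(n,round(d["confidence"],2),np.round(d["at"]),ray("wrist",d["at"],z,P)[:2].round(4),im[int(d["at"][1])-4:int(d["at"][1])+5,int(d["at"][0])-10:int(d["at"][0])+11].mean((0,1)).round())
print(read_time_s())
E
python3 -c "
import cv2,numpy as np
cv2.imwrite('pics/mk.png',np.hstack([cv2.resize(cv2.imread(f'pics/{k}.png'),(400,300)) for k in ('m3','k0')]))"
```

```text
(0.0795, True) [-2.2879678  -0.30249041  3.61929579]
collar_mid 0.94 [262. 173.] [ 0.4498 -0.3632] [94. 96. 97.]
collar_mid 0.93 [182. 161.] [ 0.4367 -0.4472] [135. 128.  58.]
collar_mid 0.46 [539. 339.] [ 0.6628 -0.0131] [50. 50. 48.]
straightedge_mid 0.76 [373. 266.] [ 0.5537 -0.2391] [77. 58. 38.]
81.125
```

View pics/mk.png

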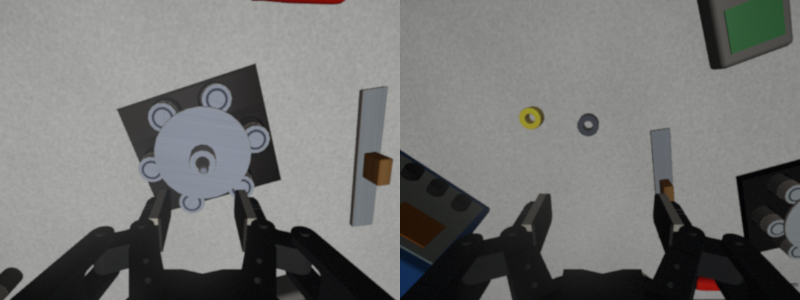

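The washer rests on all six cans, with the post through its bore. The dark collar is at (.450,-.363), so I go for it.

```bash
python3 - <<'E'
from h import *
q=grab(.4498,-.3632,.022,np.pi/2,60)
movel((.4498,-.3632,.17),q,speed=.15); print(read_finger_gap(),read_ft_force())
x,y,q=onto(.132,0,np.pi/2,POST); wrist("k1")
r=insert(x,y,.132,.1045,q,step=.003,fmax=8); print(r,read_ft_force(),read_finger_gap(),read_eef_pos(),read_time_s())
if r[0]<.108:
    move_gripper(.045); movel((x,y,.18),q,speed=.15)
wrist("k2")
E
python3 -c "
import cv2,numpy as np
cv2.imwrite('pics/k12.png',np.hstack([cv2.resize(cv2.imread(f'pics/{k}.png'),(400,300)) for k in ('k1','k2')]))"
```

```text
gaps 0.0319897068561666 0.030186637578653797
0.030300551972531307 [-0.61705488 -0.80570448 -1.75246427]
err [0.00082442 0.0020833 ]
(0.1045, True) [ 0.63412405  0.26348034 -1.23637867] 0.030428013002223947 [ 0.58658203 -0.01135037  0.10450353] 91.8917
```

View pics/k12.png

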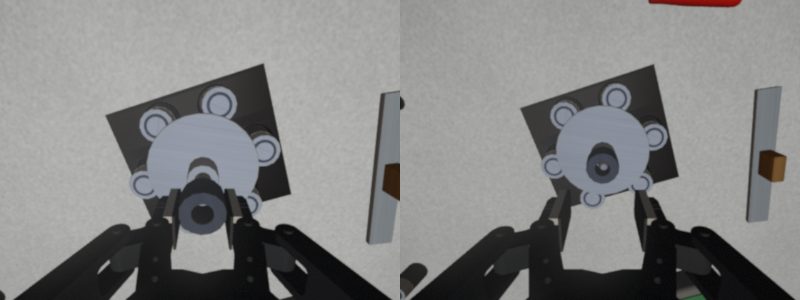

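The collar is on the hub. The straightedge is next. First I measure its block and bar yaw from a close view, numerically, since I have few picture views left.

```bash
cat >> h.py <<'E'
def bar(tag,guess,yaw0,rmax=.115):
    """straightedge: block centre from the network, bar rectangle by segmentation at z=8 mm"""
    im,P=wrist(tag)
    for d in tip_of("wrist","straightedge_mid")[:3]: print("mid",round(d["confidence"],2),ray("wrist",d["at"],.023,P)[:2].round(4))
    g=cv2.GaussianBlur(im,(3,3),0).astype(int); v=g.sum(2)/3
    H,W=v.shape; uu,vv=np.meshgrid(np.arange(W),np.arange(H)); K=np.array(P["K"]);T=np.array(P["camera_from_world"])
    d=np.linalg.solve(K,np.c_[uu.ravel(),vv.ravel(),np.ones(H*W)].T); d=T[:3,:3].T@d; c=-T[:3,:3].T@T[:3,3]
    s=(.008-c[2])/d[2]; X=(c[0]+s*d[0]).reshape(H,W);Y=(c[1]+s*d[1]).reshape(H,W)
    a=np.array([np.cos(yaw0),np.sin(yaw0)]); L=(X-guess[0])*a[0]+(Y-guess[1])*a[1]; S=-(X-guess[0])*a[1]+(Y-guess[1])*a[0]
    win=(abs(L)<rmax)&(abs(S)<.045)
    bg=np.median(v[(abs(L)<rmax)&(abs(S)>.03)&(abs(S)<.045)]); m=(win&(v<bg-18)).astype(np.uint8)
    n,l,st,_=cv2.connectedComponentsWithStats(m); k=1+np.argmax(st[1:,4]); ys,xs=np.where(l==k)
    pts=np.c_[X[ys,xs],Y[ys,xs]].astype(np.float32)*1000
    print("bg",bg,"n",len(xs),"rect",cv2.minAreaRect(pts)); return im,P,l==k
E
python3 - <<'E'
from h import *
move_gripper(.07); move_ptp((.56,-.24,.33),quat(np.pi/2))
im,P,m=bar("b0",(.5537,-.2391),.145); o=im.copy(); o[m]=(255,0,0); cv2.imwrite("pics/b0m.png",o[:,:,::-1])
h=cv2.cvtColor(im,cv2.COLOR_RGB2HSV); bm=cv2.inRange(h,(5,90,30),(20,255,255))
n,l,s,c=cv2.connectedComponentsWithStats(bm)
for i in range(1,n):
    if s[i,4]>60: print("brown",s[i],ray("wrist",c[i],.03,P)[:2].round(4))
print(read_time_s())
E
python3 -c "
import cv2,numpy as np
cv2.imwrite('pics/b01.png',np.hstack([cv2.resize(cv2.imread(f'pics/{k}.png'),(400,300)) for k in ('b0','b0m')]))"
```

```text
mid 0.72 [ 0.5575 -0.2363]
bg 152.33333333333334 n 2959 rect ((558.14111328125, -238.01100158691406), (199.20962524414062, 31.050289154052734), 8.25743579864502)
brown [279 161  13  27 255] [ 0.558  -0.2382]
brown [  0 181  26  27 376] [ 0.5879 -0.624 ]
brown [ 490  304   70   72 3997] [0.8238 0.1602]
brown [349 363  13  19 156] [ 0.8992 -0.119 ]
brown [332 364  11  17 127] [ 0.8981 -0.1492]
96.5583
```

Run:
```python
from h import *
a=np.radians(8.26); x,y=.558,-.238; gz=.030
q=best((x,y,.12),a); move_ptp((x,y,.12),q); movel((x,y,gz),q,speed=.12); move_gripper(0,50); print("gap",read_finger_gap())
movel((x,y,.155),q,speed=.15)
u=np.array([np.cos(YAW),np.sin(YAW)]); 
D=lambda d: np.array([.5865,-.0135])-u*(.091+d)
b=YAW+np.pi/2; q=best((*D(.008),.155),b); mid=D(.03)
move_ptp((*mid,.155),q); pause(.2); e=read_eef_pos()[:2]; cor=np.clip(mid-e,-.003,.003); print("cor",cor,read_finger_gap())
movel((*(D(.007)+cor),.06),q,speed=.12); movel((*(D(.007)+cor),.034),q,speed=.06)
f0=read_ft_force(); z=.034
while z>.0285:
    z-=.001; movel((*(D(.007)+cor),z),q,speed=.03)
    if read_ft_force()[2]-f0[2]>3: break
print("down",z,read_ft_force(),read_eef_pos())
d=.007; fb=read_ft_force()[:2]@u; log=[]
while d>-.006:
    d-=.001; movel((*(D(d)+cor),z),q,speed=.03); f=read_ft_force()[:2]@u; log.append((round(d,4),round(float(f-fb),1)))
    if f-fb<-9: break
print(log,read_eef_pos(),(read_eef_pos()[:2]-CAR)@u,read_ft_force(),read_ft_torque(),read_time_s())
```

```text
gap 0.03495270093485055
cor [-0.00042497  0.00073198] 0.034997011408981704
down 0.03 [-3.11640835 -1.08610167  6.79576495] [ 0.49277482 -0.04195216  0.03111751]
[(0.006, -1.0), (0.005, -4.0), (0.004, -5.5), (0.003, -7.2), (0.002, -8.5), (0.001, -9.7)] [ 0.49286145 -0.04193483  0.03122008] -0.09778632236386389 [-12.91088296  -2.25568511  21.3129516 ] [-0.14494023  2.90124464  0.13238828] 105.575
```

Run:
```python
from h import *
u=np.array([np.cos(YAW),np.sin(YAW)]); D=lambda d: np.array([.5865,-.0135])-u*(.091+d)
q=read_tcp_rot(); cor=np.array([-.0004,.0007])
from scipy.spatial.transform import Rotation as R
print(R.from_quat(q).as_matrix()[:,1:].round(4).tolist(), np.degrees(YAW)+90)
q=best((*D(.007),.032),YAW+np.pi/2)
P=lambda: (round(float((read_eef_pos()[:2]-CAR)@u),4),round(float(read_eef_pos()[2]),4),read_ft_force().round(1).tolist())
for d,z in [(.008,.0325),(.007,.0325),(.007,.032),(.006,.032),(.005,.032),(.004,.032),(.003,.032),(.002,.032),(.001,.032),(0,.032),(-.001,.032),(-.002,.032)]:
    movel((*(D(d)+cor),z),q,speed=.03); pause(.1); s=P(); print(d,z,*s)
    if np.array(s[2])[:2]@u<-8: break
print(read_time_s())
```

```text
[[-0.2962, -0.0122], [0.9551, -0.0045], [-0.0007, -0.9999]] 107.27467752319433
0.008 0.0325 -0.0988 0.0323 [1.1, 0.3, -4.9]
0.007 0.0325 -0.098 0.0324 [-0.6, 0.1, -3.8]
0.007 0.032 -0.0981 0.032 [-0.4, -0.5, -3.5]
0.006 0.032 -0.0971 0.032 [0.5, 0.3, -3.4]
0.005 0.032 -0.0961 0.032 [-0.4, 0.1, -5.6]
0.004 0.032 -0.0951 0.032 [-0.2, 0.1, -3.3]
0.003 0.032 -0.0941 0.032 [0.6, 0.1, -5.0]
0.002 0.032 -0.0931 0.032 [0.4, 0.2, -3.8]
0.001 0.032 -0.0921 0.032 [0.9, 0.0, -3.9]
0 0.032 -0.0911 0.032 [0.1, 0.5, -2.9]
-0.001 0.032 -0.0901 0.032 [-0.3, 0.8, -5.2]
-0.002 0.032 -0.0891 0.032 [-0.1, -0.8, -4.9]
109.925
```

Run:
```python
from h import *
u=np.array([np.cos(YAW),np.sin(YAW)]); D=lambda d: np.array([.5865,-.0135])-u*(.091+d)
q=best((*D(.0),.032),YAW+np.pi/2); cor=np.array([-.0004,.0007])
for d in np.arange(-.0025,-.0085,-.0005):
    movel((*(D(d)+cor),.032),q,speed=.03); pause(.1); f=read_ft_force(); print(round(d,4),round(float((read_eef_pos()[:2]-CAR)@u),4),f.round(1))
    if f[:2]@u<-5: break
im,P=wrist("p0"); print(read_ft_torque(),read_time_s())
cv2.imwrite("pics/p0v.png",cv2.resize(im[120:420,60:500,::-1],(792,540),interpolation=cv2.INTER_CUBIC))
```

```text
-0.0025 -0.0888 [-1.4 -0.5 -3.6]
-0.003 -0.0888 [-2.3 -0.8 -2.8]
-0.0035 -0.0887 [-3.9 -2.3 -1.3]
-0.004 -0.0887 [-4.4 -2.6 -1.5]
-0.0045 -0.0887 [-5.8 -1.8 -1. ]
[-0.37923772  1.2396745   0.24514958] 111.875
```

View pics/p0v.png

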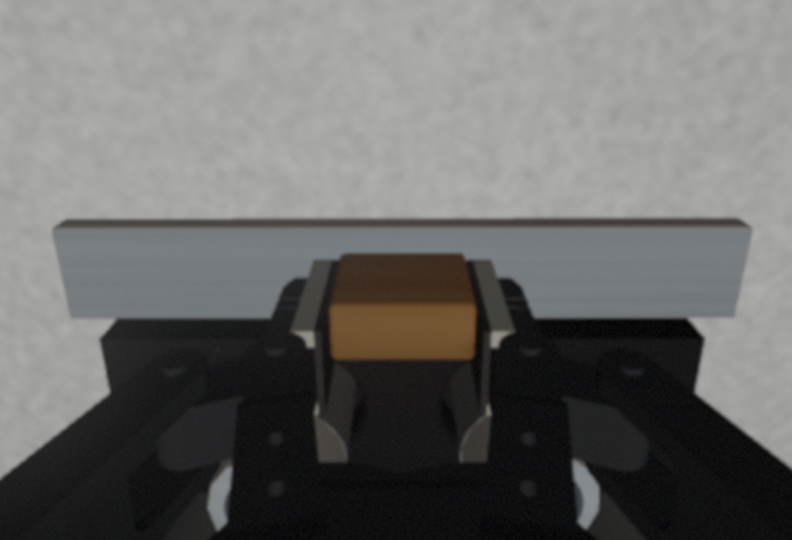

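The bar is parallel, centred (bar and carrier midlines both near column 402) and in firm contact with the carrier's front face. I settle it onto the bench, release, and do the final checks.

Run:
```python
from h import *
u=np.array([np.cos(YAW),np.sin(YAW)]); D=lambda d: np.array([.5865,-.0135])-u*(.091+d)
q=best((*D(.0),.032),YAW+np.pi/2); cor=np.array([-.0004,.0007]); xy=D(-.0035)+cor
z=.032
while z>.029:
    z-=.0005; movel((*xy,z),q,speed=.03); f=read_ft_force()
    if f[2]>2: break
print(z,f.round(1),read_eef_pos())
move_gripper(.055); pause(.3); e=read_eef_pos(); movel((e[0],e[1],.11),q,speed=.1)
p=e[:2]-u*.06; move_ptp((*p,.33),q)
yb=YAW+np.pi/2; im,P,m=bar("z0",D(-.002),yb)
r=np.array([[.558,0]])
t=read_camera("top"); cv2.imwrite("pics/topz.png",t[:,:,::-1]); s=read_camera("scene"); cv2.imwrite("pics/sz.png",s[:,:,::-1])
a=cv2.resize(im[100:400,60:480],(400,286)); b=cv2.resize(t[100:330,90:480],(400,236)); c=cv2.resize(s[100:340,120:500],(400,253)); 
pad=lambda i: cv2.copyMakeBorder(i,0,286-i.shape[0],0,0,cv2.BORDER_CONSTANT)
c2=cv2.resize(s[200:275,235:335],(400,286),interpolation=cv2.INTER_CUBIC)
cv2.imwrite("pics/fin.png",np.vstack([np.hstack([a,pad(b)]),np.hstack([pad(c),c2])])[:,:,::-1]); print(read_time_s(),np.degrees(YAW))
```

```text
0.031 [-6.9 -1.7  3. ] [ 0.50149976 -0.039114    0.03121823]
mid 0.75 [ 0.4984 -0.0432]
bg 151.66666666666666 n 5156 rect ((513.070556640625, -36.986610412597656), (63.35776138305664, 199.1519775390625), 17.247079849243164)
115.2083 17.27467752319432
```

View pics/fin.png

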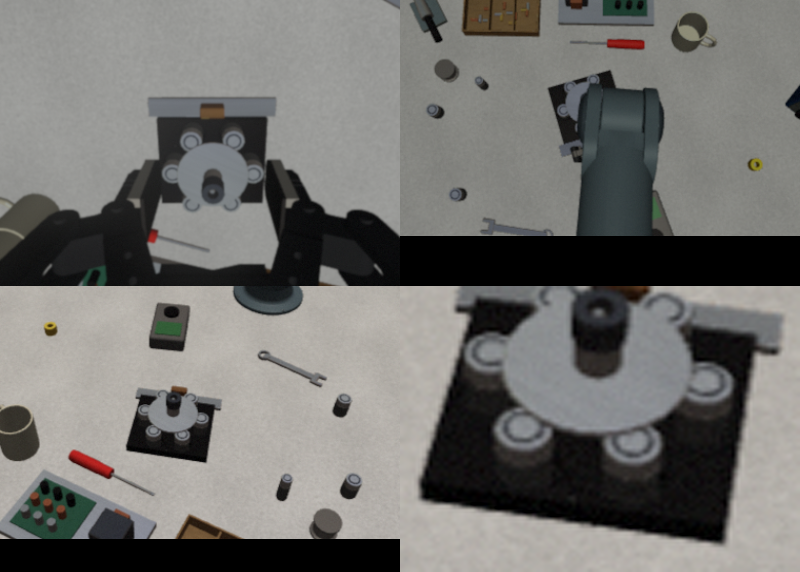

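The picture shows six cans under the washer, the collar on the hub, and the bar along the front edge at 17.25° against the carrier's 17.27°. The other bench items look undisturbed. Before handing in, I check the bar-to-carrier gap numerically.

Run:
```python
from h import *
u=np.array([np.cos(YAW),np.sin(YAW)]);w=np.array([-u[1],u[0]])
P=camera_params("wrist"); im=cv2.imread("pics/z0.png").mean(2).astype(np.float32)
C=np.array([.5867,-.0140])
for l in (-.07,-.04,.04,.07):
    S=np.arange(-.112,-.060,.0015); uv=np.array([project(P,np.array([*(C+u*s+w*l),.008])) for s in S],np.float32)
    print(l,[(round(float(s)*1000,1),int(v)) for s,v in zip(S,cv2.remap(im,uv[:,0],uv[:,1],cv2.INTER_LINEAR).ravel())])
```

```text
-0.07 [(-112.0, 152), (-110.5, 153), (-109.0, 150), (-107.5, 136), (-106.0, 109), (-104.5, 98), (-103.0, 105), (-101.5, 112), (-100.0, 115), (-98.5, 116), (-97.0, 116), (-95.5, 116), (-94.0, 115), (-92.5, 114), (-91.0, 114), (-89.5, 114), (-88.0, 113), (-86.5, 113), (-85.0, 114), (-83.5, 114), (-82.0, 114), (-80.5, 114), (-79.0, 114), (-77.5, 114), (-76.0, 108), (-74.5, 90), (-73.0, 59), (-71.5, 42), (-70.0, 42), (-68.5, 44), (-67.0, 44), (-65.5, 44), (-64.0, 43), (-62.5, 43), (-61.0, 43)]
-0.04 [(-112.0, 153), (-110.5, 153), (-109.0, 150), (-107.5, 135), (-106.0, 109), (-104.5, 98), (-103.0, 105), (-101.5, 111), (-100.0, 114), (-98.5, 115), (-97.0, 115), (-95.5, 115), (-94.0, 115), (-92.5, 113), (-91.0, 113), (-89.5, 113), (-88.0, 113), (-86.5, 112), (-85.0, 112), (-83.5, 113), (-82.0, 112), (-80.5, 112), (-79.0, 112), (-77.5, 114), (-76.0, 113), (-74.5, 96), (-73.0, 61), (-71.5, 41), (-70.0, 39), (-68.5, 41), (-67.0, 41), (-65.5, 41), (-64.0, 41), (-62.5, 43), (-61.0, 45)]
0.04 [(-112.0, 153), (-110.5, 152), (-109.0, 149), (-107.5, 134), (-106.0, 109), (-104.5, 99), (-103.0, 106), 
[... 176 characters left out ...]
, 114), (-82.0, 113), (-80.5, 113), (-79.0, 112), (-77.5, 109), (-76.0, 97), (-74.5, 72), (-73.0, 44), (-71.5, 31), (-70.0, 33), (-68.5, 35), (-67.0, 34), (-65.5, 34), (-64.0, 36), (-62.5, 38), (-61.0, 40)]
0.07 [(-112.0, 151), (-110.5, 150), (-109.0, 147), (-107.5, 133), (-106.0, 111), (-104.5, 102), (-103.0, 108), (-101.5, 113), (-100.0, 114), (-98.5, 115), (-97.0, 115), (-95.5, 115), (-94.0, 114), (-92.5, 114), (-91.0, 114), (-89.5, 114), (-88.0, 114), (-86.5, 113), (-85.0, 113), (-83.5, 113), (-82.0, 111), (-80.5, 111), (-79.0, 111), (-77.5, 107), (-76.0, 95), (-74.5, 68), (-73.0, 39), (-71.5, 29), (-70.0, 29), (-68.5, 31), (-67.0, 31), (-65.5, 31), (-64.0, 32), (-62.5, 31), (-61.0, 31)]
```

```bash
python3 -c "
from bench import *
print(read_time_s(),sign_off())"
```

```text
the job is handed in; nothing more can be done
115.2083 None
```

The job is done and handed in at 115 s. I put three spares into the empty pockets (1, 2 and 5). The washer then went down the post onto the cans, and the dark collar onto its hub. Last, I laid the straightedge against the carrier's front edge.

**Last checks:**
- **Bank:** the final pictures show all six cans under the washer, with the collar on the hub.
- **Straightedge:** its yaw is 17.25° against the carrier's 17.27°. It is about centred and was pushed into contact. The brightness profile shows no light gap along the edge.
- **Bench:** the two spares in view, the yellow ring and the other bystanders looked undisturbed. The unused spare nearest the robot was hidden by the arm or outside the final crops.

**What failed or disagreed:**
- **Fingertips:** they were really 30 mm higher than the reported TCP, so my first can grasps missed. The fingers pressed on that can and tilted it briefly, but it stayed upright. A touch on the bench gave the offset, and every grasp after that held.
- **Washer:** it was about 3 cm from its first estimate, probably the knock the task warned of. I measured it again before gripping.
- **Straightedge placing:** the first push stuck on the bench, at about 21 N downward force, and worked after I raised it 2 mm. Contact came about 2 mm nearer the post than my pose estimate, which I put down to calibration error.

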